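# Free a resin casting from its mould and stand it on the light box

## Robot

A 6-joint arm with a two-finger parallel gripper is mounted at the origin on the work surface; the furniture and walls round the work are solid. World frame = base frame: x ahead of the robot, y to its left, z up, the work surface at z = 0. Lengths are in m, angles in rad, forces in N, time in s.
With the tool pointing down it reaches from about 0.35 to 0.975 m from the base axis. Payload 7.1 kg.
Tool frame: the origin (TCP) lies at the very end of the fingers, on their centre line; the grasp point (between the pads) lies 19 mm behind it (robot.grasp_offset is the distance from the TCP to the grasp point, in m); y points along the fingers, x is the direction in which the jaws open and shut, and the axes are right-handed (so a half turn about y gives the same grasp; the last joint's range is limited). The gripper opens to 88 mm and grips with 3 to 60 N. Pads are 20 mm wide; open, the fingers measure 115 mm over their backs; the gripper's body (75 mm by 178 mm) begins 61 mm behind the grasp point.
Start: joints at [1.212, 0.423, 1.63, -0, 1.089, -0.019], TCP at [0.208, 0.589, 0.197] pointing down, gripper open.
Joint ranges: [-3, 3], [-0.9, 2.11], [0.09, 2.58], [-1.31, 4.45], [0.11, 2.69], [-2.54, 2.54]. Speed limits (rad/s): [2.39, 2.39, 3.01, 3.14, 3.14, 3.14].

## Interface

Orientations are given as a rotation vector (axis times angle).
In Python, from station import robot, eyes, job gives the robot as it stands. The module is installed in compiled form; this text tells all that it offers. Calls block until the motion is done:
- robot.move_ptp(position, orientation): joint-space move of the TCP to a pose.
- robot.move_l(position, orientation=None, feed=0.15): straight line of the TCP; orientation=None keeps the orientation; feed is the mean speed in m/s.
- robot.goto_joints(angles): joint-space move.
- robot.gripper_to(opening, f_grip=None): opening from 0.0 (shut) to 1.0 (fully open); f_grip is the grip in N (None keeps the last); returns when the fingers have stopped.
- robot.hold(seconds).
- robot.ik(position, orientation): joint angles nearest the present ones, or None.
- robot.sense(): the state.
- eyes.get_image(name): name is "side" or "top"; returns the picture (420x560x3 uint8, blue, green, red); there is no depth.
- eyes.camera_params(name): a dict with "fx", "fy", "cx", "cy" (pixels), "origin" and "attitude" of the camera in the world. Camera axes: x right, y up, looking along -z (the intrinsics and any distortion apply to the point x, -y, -z); pixel columns grow to the right and rows downward; lengths in m; the calibration is good to about 2 mm. A picture is of the moment at which its call begins. camera_params takes no time and is no camera call.
A pose or a line that the arm cannot do raises robot.Unreachable and nothing moves.
- job.hand_in(): hands the job in, once; it reports no verdict.
The state is a dict: "t": time; "joint_pos": joint angles; "qd": joint speeds; "effort": joint torques, N m; "tool_pos": TCP position; "orientation": TCP orientation; "force": force on the tool from outside, world axes, zero at the start; "wrist_torque": the same for the moment, N m; "finger_gap": opening from 0.0 (shut) to 1.0 (fully open).
Only numpy, scipy, OpenCV 4.12 (cv2) and the standard library are available. Lean on these libraries where they do the work, as an engineer would, in place of code of your own. Each camera call takes 0.05 s, during which the arm holds its last target.

## Task

The amber resin casting is still in its metal mould, held down by the keeper: turn the keeper's red fin until its arm is well clear of the pocket, then take the casting by the flat gate on its top and lift it straight up out of the pocket. Stand it gently, gate upwards, wholly on the light box so it can be checked for bubbles, and let go of it; leave the keeper open and the cement tin and the white sleeve where they stand.

Things in the scene. Friction and masses are not known exactly. Their poses are not given: they have to be found in the camera images.
- mould: Grey aluminium mould block, 150 x 84 x 44 mm, fixed to the table; origin at the centre of its underside, x along its 150 mm, z up. Its pocket, 56 x 40 mm and 24 mm deep, open at the top, is centred 30 mm from the block's centre towards -x; the keeper's upright pivot axis is 45 mm from the centre towards +x.
- keeper (a joint): Angle of the keeper about its upright pivot, rad, positive anticlockwise from above. 0: the arm points along the block's -x and lies over the end of the casting. It turns to 1.75 either way, moves stiffly (0.05 N m) and stays where it is left. The arm is 14 mm wide, its round end reaches 57 mm from the pivot, its underside is 2 mm above the block; from about 0.75 rad either way nothing of it is over the casting. It starts within 0.3 of 0.
- keeper_fin (a point): Point on the keeper's pivot axis at the height to grip its upright red fin, 73 mm above the table; x runs along the fin (the keeper's arm points to -x), y across it, z up. The fin is 28 mm long, 10 mm thick and stands from 51 to 83 mm above the table, centred on the pivot axis.
- gate (a point): Middle of the grip of the casting's gate; x along the gate, y across it, z up. The gate is a flat upright stub 24 mm long and 12 mm thick on the middle of the casting's top; this point is 22 mm above the casting's top face and 46 mm above its underside, and the gate ends 14 mm above this point.
- casting: Amber resin casting, about 90 g: a block 54 x 38 x 24 mm (x, y, z) with the gate standing 36 mm high on its top. Origin at the centre of its underside. In the pocket (1 mm of play on each side) its top is flush with the mould's.
- light_box: White flat light box, 226 x 315 x 30 mm (x, y, z), fixed; origin at the centre of its underside. Its flat top is 30 mm above the table. It and the mould stand on opposite sides of the table, either way round; a black pot of brushes, about 95 mm wide and 230 mm high, stands at the middle of the table's far edge.
- cement_can: Cement tin, white and orange, 49 mm wide, 83 mm high, loose; origin at the centre of its underside. To be left alone.
- white_sleeve: White sleeve with a blue band, 38 mm wide, 50 mm high, loose; origin at the centre of its underside. To be left alone.

How it is judged:
On the way, in this order (a step that is already met when the one before it is completed fails the run):
1. The keeper is turned clear (more than 0.85 rad either way) while the casting is still down in its pocket ((value of joint keeper above 0.85 rad or value of joint keeper below -0.85 rad) and z of casting in the frame of mould below 0.024 m and horizontal distance between casting and mould below 0.034 m), for 0.2 s.
2. The casting is held in the fingers, upright, above the mould's top (contact force between the fingers and casting above 0.5 N and z of casting in the frame of mould above 0.047 m and angle between casting's own z axis and vertical below 0.2 rad), for 0.1 s.
At the end, for the whole second after the job is handed in: The casting stands gate up (within 0.08 rad) on the light box's top (underside within 3 mm of it), its centre within 80 mm (x) and 124 mm (y) of the box's centre in the box's own axes, so that it is wholly on the box, released and at rest; the keeper is still more than 0.85 rad from 0 (x of casting in the frame of light_box between -0.08 and 0.08 m and y of casting in the frame of light_box between -0.124 and 0.124 m and z of casting in the frame of light_box between 0.027 and 0.033 m and angle between casting's own z axis and vertical below 0.08 rad and linear speed of casting below 0.02 m/s and contact force between the fingers and casting below 0.1 N and (value of joint keeper above 0.85 rad or value of joint keeper below -0.85 rad)); the robot touches nothing.
It fails at once if The casting is tipped by more than 0.2 rad while it is still partly in the pocket (horizontal distance between casting and mould below 0.045 m and z of casting in the frame of mould below 0.042 m and angle between casting's own z axis and vertical above 0.2 rad).
It fails at once if The casting is dropped or thrown: it moves faster than 0.4 m/s outside the grip (linear speed of casting above 0.4 m/s and not (contact force between the fingers and casting above 0.5 N)).
It fails at once if The casting is slammed on the light box: it meets or slides on it at more than 0.35 m/s (contact force between casting and light_box above 0.5 N and linear speed of casting above 0.35 m/s).
It fails at once if The cement tin or the white sleeve is moved by more than 20 mm or tipped (distance of any of cement_can, white_sleeve from where it was at the start of the episode above 0.02 m or angle between any of cement_can, white_sleeve's own z axis and vertical above 0.35 rad).
It also fails if it takes over 48 s, if anything falls off the work surface, if the arm or the gripper's body presses on something with over 40 N, if the wrist force passes 120 N, or if a joint passes its speed limit or range.

## Working session

There is one attempt and no reset: what is moved stays moved. The work goes in short steps, each a Python script; the robot and the scene stay as the last script left them, time stands still between calls to the robot, and variables do not carry over. Pictures are saved under pics/ and viewed, and the job is handed in when it is done.

```bash
mkdir -p pics; python3 - <<'E'
from station import robot, eyes, job
import cv2
for n in("side","top"):
    cv2.imwrite(f"pics/{n}0.png",eyes.get_image(n)); print(n,eyes.camera_params(n))
print(robot.sense(),robot.grasp_offset)
E
```

```text
side {'fx': 476.9937584173455, 'fy': 476.9937584173455, 'cx': 281.66949506264706, 'cy': 215.41209349281178, 'origin': array([0.3448278 , 0.7976298 , 0.43048984]), 'attitude': array([ 0.20105403, -1.59466996, -2.44336017])}
top {'fx': 456.71917477421994, 'fy': 456.71917477421994, 'cx': 279.6399829174289, 'cy': 213.30635708941324, 'origin': array([0.42581772, 0.00608207, 0.89859282]), 'attitude': array([ 0.08589645, -0.12878371, -1.57033949])}
{'t': 0.1, 'joint_pos': array([ 1.21204697e+00,  4.23748854e-01,  1.63060522e+00, -1.15232152e-05,
        1.08860719e+00, -1.89929363e-02]), 'qd': array([-1.97822143e-03, -2.70760605e-03, -4.41498379e-03,  5.12264013e-04,
       -7.14811969e-04,  6.04855730e-05]), 'effort': array([-7.09801334e-04, -5.45613885e+01, -2.74325091e+01,  6.45696837e-02,
        1.87888148e-02, -5.62158925e-05]), 'tool_pos': array([0.20807204, 0.58877814, 0.19649246]), 'orientation': array([-1.35178795, -0.95455853,  0.95642273]), 'force': array([ 1.56381801, -0.38830036,  0.01475337]), 'wrist_torque': array([ 0.03641364, -0.07185729, -0.02056265]), 'finger_gap': 1.000664387884603} 0.0187
```

View pics/side0.png

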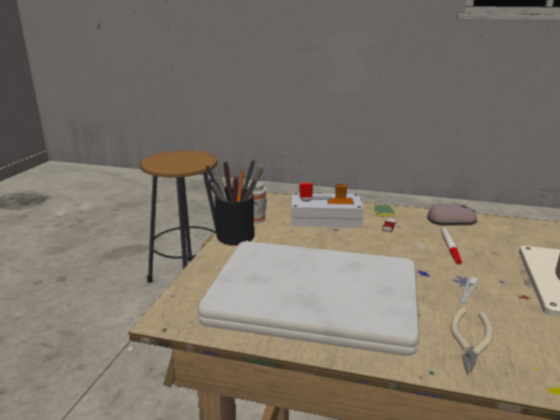

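View pics/top0.png

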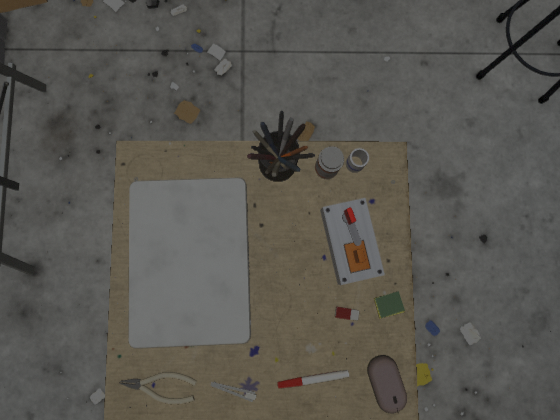

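The side view shows the light box in the foreground (about 310,290), with the mould, red fin and amber casting behind it (about 327,205). In the top view the light box is at (189,262), the mould at (352,242), the fin at (350,215), the casting at (357,257), the tin at (331,159) and the sleeve at (359,158). Next I'll zoom in and measure.

```bash
cat > h.py <<'E'
import numpy as np, cv2
from scipy.spatial.transform import Rotation as R
from station import robot, eyes, job
def ray(n,u,v):
    c=eyes.camera_params(n)
    d=np.array([(u-c['cx'])/c['fx'],-(v-c['cy'])/c['fy'],-1.])
    return np.array(c['origin']),R.from_rotvec(c['attitude']).apply(d)
def onz(n,u,v,z):
    o,d=ray(n,u,v); return o+d*(z-o[2])/d[2]
def proj(n,p):
    c=eyes.camera_params(n); q=R.from_rotvec(c['attitude']).inv().apply(np.array(p)-c['origin'])
    return c['cx']+c['fx']*q[0]/-q[2], c['cy']-c['fy']*q[1]/-q[2]
def tri(u1,v1,u2,v2):
    o,d=ray('top',u1,v1);p,e=ray('side',u2,v2)
    s=np.linalg.lstsq(np.c_[d,-e],p-o,rcond=None)[0]
    a=o+d*s[0];b=p+e*s[1];return (a+b)/2,np.linalg.norm(a-b)
E
python3 - <<'E'
from h import *
t=cv2.imread('pics/top0.png');s=cv2.imread('pics/side0.png')
cv2.imwrite('pics/topc.png',cv2.resize(t[190:295,310:400],None,fx=5.5,fy=5.5,interpolation=cv2.INTER_CUBIC))
cv2.imwrite('pics/sidec.png',cv2.resize(s[170:240,240:400],None,fx=5,fy=5,interpolation=cv2.INTER_CUBIC))
def masks(im):
    h=cv2.cvtColor(im,cv2.COLOR_BGR2HSV)
    return {'red':cv2.inRange(h,(0,200,90),(4,255,255))|cv2.inRange(h,(175,200,90),(180,255,255)),
     'amber':cv2.inRange(h,(8,180,80),(20,255,255))}
for n,im in(('top',t),('side',s)):
  for k,m in masks(im).items():
    for c in cv2.findContours(m,0,2)[0]:
      if cv2.contourArea(c)>25: print(n,k,cv2.contourArea(c),cv2.minAreaRect(c),cv2.boundingRect(c))
# bright mould / box
g=cv2.cvtColor(t,cv2.COLOR_BGR2HSV); m=cv2.inRange(g,(0,0,120),(180,45,255))
for c in cv2.findContours(m,0,2)[0]:
   if cv2.contourArea(c)>300: print(cv2.contourArea(c),cv2.minAreaRect(c))
E
```

```text
top amber 69.0 ((361.64862060546875, 257.1081237792969), (11.507928848266602, 17.09749412536621), 9.462322235107422) (355, 248, 13, 18)
side red 57.5 ((455.60003662109375, 255.20004272460938), (15.205260276794434, 5.366562843322754), 63.43495178222656) (451, 248, 10, 15)
side red 112.0 ((306.0, 190.0), (12.0, 10.0), 90.0) (301, 184, 11, 13)
side amber 175.5 ((340.0, 193.5), (17.0, 22.0), 90.0) (329, 185, 23, 18)
```

View pics/topc.png

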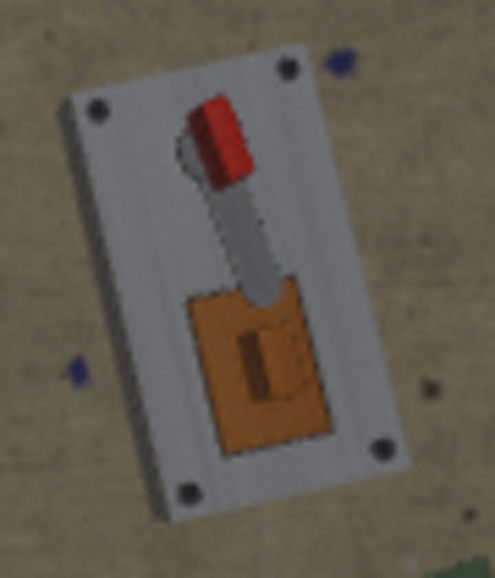

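View pics/sidec.png

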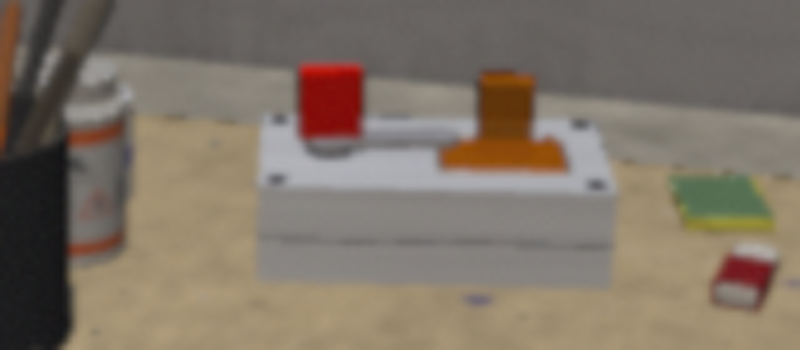

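```bash
python3 - <<'E'
from h import *
f=lambda u,v,z:onz('top',310+(u+.5)/5.5-.5,190+(v+.5)/5.5-.5,z)[:2]
C=np.array([f(*p,.044) for p in((71,95),(305,44),(410,467),(168,521))]);print(C)
ctr=C.mean(0); 
ax=(C[0]+C[1]-C[2]-C[3])/2; print('len',np.linalg.norm(ax),np.linalg.norm(C[0]-C[1]),np.linalg.norm(C[2]-C[3]))
yaw=np.arctan2(ax[1],ax[0]);print('ctr',ctr,'yaw',yaw)
u=ax/np.linalg.norm(ax)
H=np.array([f(*p,.044) for p in((97,110),(288,68),(384,449),(189,493))]);a2=(H[0]+H[1]-H[2]-H[3]);print('holes',H.mean(0),np.arctan2(a2[1],a2[0]))
K=np.array([f(*p,.044) for p in((189,297),(295,277),(332,432),(222,456))]);print('cast',K.mean(0),ctr-.03*u,np.linalg.norm(K[0]-K[3]),np.linalg.norm(K[0]-K[1]))
piv=ctr+.045*u
tip=f(265,288,.050);print('piv',piv,'tipcentre',tip,np.linalg.norm(tip-piv))
d=tip-piv;print('keeper ang',(np.arctan2(d[1],d[0])-(yaw+np.pi)+np.pi)%(2*np.pi)-np.pi)
# side fin top & gate check
cas=ctr-.03*u
for nm,p in(('fin',[*piv,.083]),('gate',[*cas,.080])):
  for n in('side','top'):
    x=np.array(proj(n,p)); print(nm,n,x,(x-[310,190])*5.5 if n=='top' else (x-[240,170])*5)
# obstacles and box
for nm,p,z in(('can',(331,157),.083),('sleeve',(359,157),.05)): print(nm,onz('top',*p,z))
B=[onz('top',*p,.03)[:2] for p in((130,181),(244,179),(249,342),(129,346))];print(np.array(B),np.mean(B,0))
s=robot.sense();print(R.from_rotvec(s['orientation']).as_matrix())
E
```

```text
[[ 0.55563595 -0.09896625]
 [ 0.57352691 -0.18069744]
 [ 0.42793439 -0.21219347]
 [ 0.41020611 -0.12933223]]
len 0.14876232646027343 0.08366644697139852 0.08473650752707486
ctr [ 0.49182584 -0.15529735] yaw 0.2094503515740247
holes [ 0.49226306 -0.15564636] 0.21716277714136778
cast [ 0.46253073 -0.16179847] [ 0.46248148 -0.16153502] 0.05484053112275969 0.03723865179980532
piv [ 0.53584238 -0.14594084] tipcentre [ 0.48839646 -0.16321385] 0.05049229298604641
keeper ang 0.13969193666656565
fin side [306.70150656 183.06599431] [333.50753278  65.32997155]
fin top [351.14127485 214.43676108] [226.27701166 134.40218596]
gate side [341.85113811 185.085455  ] [509.25569054  75.42727502]
gate top [360.52085635 255.1369855 ] [277.86470993 358.25342022]
can [ 0.64250831 -0.11143681  0.083     ]
sleeve [ 0.65143792 -0.17008036  0.05      ]
[[0.60805839 0.26952045]
 [0.61233792 0.05083373]
 [0.30554039 0.03964524]
 [0.30016292 0.25898869]] [0.4565249  0.15474703]
[[ 3.33252083e-01 -4.70962834e-04 -9.42837646e-01]
 [ 9.42836771e-01 -1.28506022e-03  3.33252416e-01]
 [-1.36855266e-03 -9.99999063e-01  1.57920817e-05]]
```

```bash
cat >> h.py <<'E'
def ori(psi):
    x=np.array([np.cos(psi),np.sin(psi),0]);y=np.array([0,0,-1.]);z=np.cross(x,y)
    return R.from_matrix(np.c_[x,y,z]).as_rotvec()
YAW=.212; CTR=np.array([.4921,-.1555]); UX=np.array([np.cos(YAW),np.sin(YAW)])
PIV=CTR+.045*UX; CAST=CTR-.030*UX
E
python3 - <<'E'
from h import *
print('pot',onz('top',278,158,.11))
np.set_printoptions(precision=3,suppress=True)
for k in(-1.2,.14,1.2):
  for h in(-np.pi/2,np.pi/2):
    for p,nm in((PIV,'fin'),):
      print(k,h,robot.ik([*p,.0543],ori(YAW+k+h)))
for h in(-np.pi/2,np.pi/2): print('gate',h,robot.ik([*CAST,.0473],ori(YAW+h)),robot.ik([.456,.155,.05],ori(YAW+h)),robot.ik([.42,.02,.3],ori(YAW+h)))
E
```

```text
pot [ 0.63323078 -0.01321559  0.11      ]
-1.2 -1.5707963267948966 [-0.287  0.529  1.869  0.     0.744  2.271]
-1.2 1.5707963267948966 [-0.287  0.529  1.869 -0.     0.744 -0.87 ]
0.14 -1.5707963267948966 [-0.287  0.529  1.869  0.     0.744  0.931]
0.14 1.5707963267948966 [-0.287  0.529  1.869 -0.     0.744 -2.21 ]
1.2 -1.5707963267948966 [-0.287  0.529  1.869 -0.     0.744 -0.129]
1.2 1.5707963267948966 None
gate -1.5707963267948966 [-0.361  0.472  2.014  0.     0.656  0.998] [0.303 0.458 2.032 0.    0.652 1.662] [ 0.019 -0.014  1.938  0.     1.218  1.378]
gate 1.5707963267948966 [-0.361  0.472  2.014 -0.     0.656 -2.143] [ 0.303  0.458  2.032 -0.     0.652 -1.48 ] [ 0.019 -0.014  1.938 -0.     1.218 -1.764]
```

```bash
python3 - <<'E'
from h import *
o=ori(YAW+.14-np.pi/2)
robot.move_ptp([.36,.22,.32],o)
robot.move_ptp([.42,-.10,.32],o)
robot.move_ptp([*PIV,.16],o)
robot.gripper_to(.55,f_grip=15)
robot.move_l([*PIV,.0545],feed=.12)
cv2.imwrite('pics/a_s.png',eyes.get_image('side'))
cv2.imwrite('pics/a_t.png',eyes.get_image('top'))
s=robot.sense();print(s['t'],s['tool_pos'],s['force'],s['joint_pos'])
im=np.hstack([cv2.resize(cv2.imread('pics/a_s.png')[130:240,240:400],None,fx=2.4,fy=2.4),cv2.resize(cv2.imread('pics/a_t.png')[120:295,280:440],None,fx=2.4,fy=264/175)])
cv2.imwrite('pics/a.png',im)
E
```

```text
5.6167 [ 0.53677991 -0.14623896  0.05535649] [ 0.90581677  0.07393581 -0.64634922] [-2.87372510e-01  5.27098573e-01  1.86796367e+00 -2.60243730e-06
  7.44869009e-01  9.31424310e-01]
```

View pics/a.png

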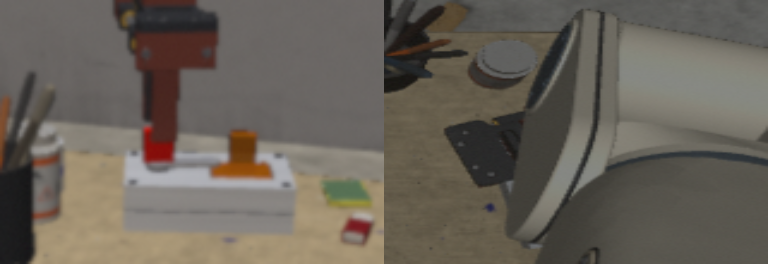

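The side view shows the near finger beside the red fin (crop about 160,145), straddling it. I'll close the jaws and turn the keeper.

```bash
python3 - <<'E'
from h import *
robot.gripper_to(0,f_grip=15)
s=robot.sense();print(s['finger_gap']*88,s['force'],s['wrist_torque'])
q=s['joint_pos'].copy()
for d in(.35,.7,1.15):
    p=q.copy();p[5]-=d;robot.goto_joints(p);s=robot.sense();print(s['t'],s['joint_pos'][5],s['finger_gap']*88,s['force'],s['wrist_torque'])
robot.gripper_to(.5)
robot.move_l([*PIV,.16],feed=.15)
robot.move_ptp([.42,.02,.30],ori(YAW-np.pi/2))
print(robot.sense()['t'])
t=eyes.get_image('top');sd=eyes.get_image('side')
cv2.imwrite('pics/b_t.png',t)
cv2.imwrite('pics/b.png',np.hstack([cv2.resize(t[190:295,310:400],(430,500),interpolation=cv2.INTER_CUBIC),cv2.resize(sd[170:240,280:380],(360,250))[:,:].repeat(2,0)[:500]]))
E
```

```text
9.50667736092209 [ 0.09242086 -4.76180871  0.04087508] [-0.81642565  0.04834291 -0.04818148]
6.725 0.5849879530601595 9.591971924027375 [ 0.5198279  -3.05982174 -0.58694371] [-0.59642325  0.05880965  0.00575292]
7.15 0.23681744785335024 9.760097779712002 [ 1.0830267  -4.01398892 -1.69672061] [-0.84199373 -0.0905413   0.04997191]
7.6583 -0.2125954961811698 9.782593063588227 [ 1.78938464 -4.6574674  -2.79309694] [-0.95008675 -0.23267414  0.04581632]
10.6333
```

View pics/b.png

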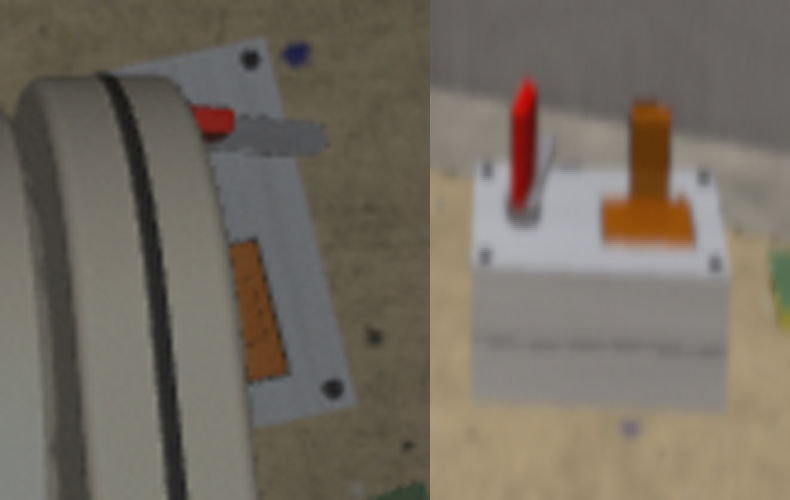

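The keeper is now open at about 1.25 rad: the arm points away from the pocket (crop about 290,137), and the casting hasn't moved. Next is the gate grip.

```bash
python3 - <<'E'
from h import *
o=ori(YAW-np.pi/2)
robot.move_ptp([*CAST,.16],o)
robot.move_l([*CAST,.0485],feed=.12)
s0=robot.sense()
robot.gripper_to(0,f_grip=25)
s=robot.sense();print(s['t'],s['finger_gap']*88,s0['force'],s['force'],s['wrist_torque'],s['tool_pos'])
robot.move_l([*CAST,.0685],feed=.04)
s=robot.sense();print(s['finger_gap']*88,s['force'],s['wrist_torque'])
robot.move_l([*CAST,.12],feed=.07)
s=robot.sense();print(s['t'],s['finger_gap']*88,s['force'],s['wrist_torque'])
sd=eyes.get_image('side')
cv2.imwrite('pics/c.png',cv2.resize(sd[110:240,260:400],None,fx=4,fy=4))
E
```

```text
13.3333 11.712417111121354 [-0.58926154 -0.8505231   0.28520604] [-0.50683997 -0.77121824  1.02387204] [-0.10685453  0.20219189  0.06941708] [ 0.46288199 -0.16193486  0.0486065 ]
11.737998690856026 [ 0.22626584 -0.47263819 -0.24136802] [ 0.04888846  0.18497493 -0.01145912]
14.8667 11.550678544659204 [-0.08206897 -0.19840932 -1.22327614] [-0.00795244  0.11159831 -0.01156837]
```

View pics/c.png

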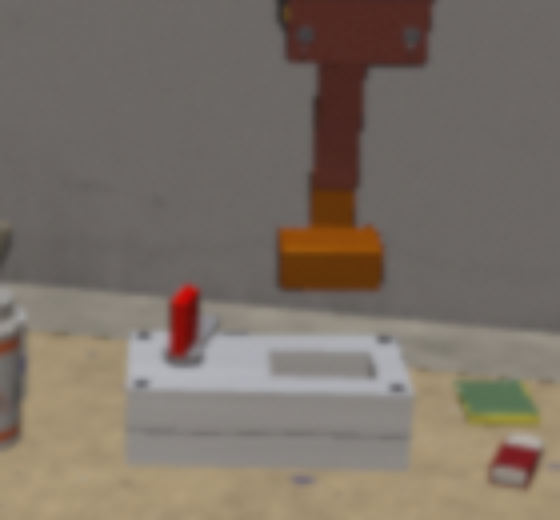

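The casting hangs upright from the gate (crop about 330,258), and the pocket is empty. I'll carry it over and set it down, watching the force.

```bash
python3 - <<'E'
from h import *
o=ori(YAW-np.pi/2)
robot.move_l([*CAST,.19],feed=.15)
robot.move_ptp([.43,0,.20],o)
X=[.445,.155]
robot.move_ptp([*X,.16],o)
robot.move_l([*X,.066],feed=.10)
robot.hold(.3);f0=robot.sense()['force'][2];print(f0)
z=.066
while z>.0555:
    z-=.001; robot.move_l([*X,z],feed=.02); s=robot.sense()
    print(round(z,4),s['tool_pos'][2],s['force'][2])
    if s['force'][2]-f0>2: break
robot.hold(.2)
print(robot.sense()['t'])
cv2.imwrite('pics/d.png',cv2.resize(eyes.get_image('side')[100:340,200:430],None,fx=2.4,fy=2.4))
E
```

```text
-0.2696817400236677
0.065 0.0649690554210909 -0.2238170532126031
0.064 0.06390238486204139 -0.5060799519874123
0.063 0.06291954972596935 -0.7464503805052664
0.062 0.06192793888146533 0.19766331999518183
0.061 0.06093010819058905 -0.09022554948900907
0.06 0.059926331781692654 -0.6859288551750031
0.059 0.05895241460985737 -1.3613283963506189
0.058 0.05848485221358613 6.662171625181901
20.5083
```

View pics/d.png

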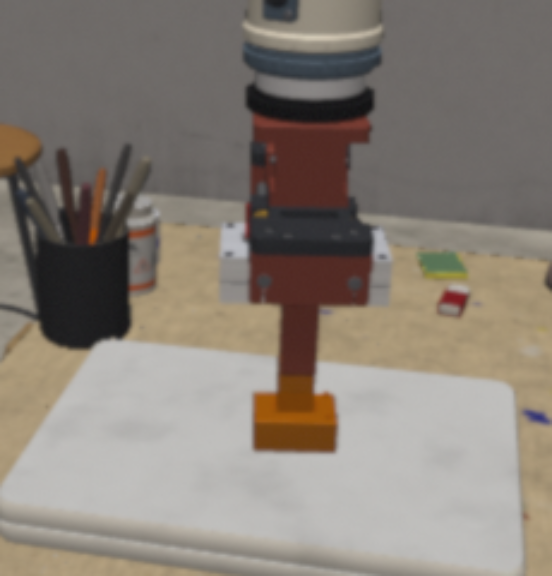

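The casting stands upright near the middle of the light box (crop about 295,425), and contact came at the expected height. I'll release it, back off and check.

```bash
python3 - <<'E'
from h import *
robot.gripper_to(.35)
robot.move_l([.445,.155,.16],feed=.12)
robot.move_ptp([.40,-.20,.30],ori(YAW-np.pi/2))
robot.hold(.3)
t=eyes.get_image('top');sd=eyes.get_image('side');s=robot.sense();print(s['t'],s['force'],s['tool_pos'])
cv2.imwrite('pics/e.png',np.hstack([cv2.resize(t[130:360,110:410],(400,307)),cv2.resize(sd[120:350,190:480],(387,307))]))
h=cv2.cvtColor(t,cv2.COLOR_BGR2HSV);m=cv2.inRange(h,(8,180,60),(20,255,255));m[:,260:]=0
c=max(cv2.findContours(m,0,2)[0],key=cv2.contourArea);r=cv2.minAreaRect(c);print(r,onz('top',*r[0],.054))
E
```

```text
23.9083 [ 0.14593971 -0.16225642  0.56772269] [ 0.40013516 -0.19965705  0.29987118]Traceback (most recent call last):
  File "<stdin>", line 9, in <module>
ValueError: max() iterable argument is empty
```

View pics/e.png

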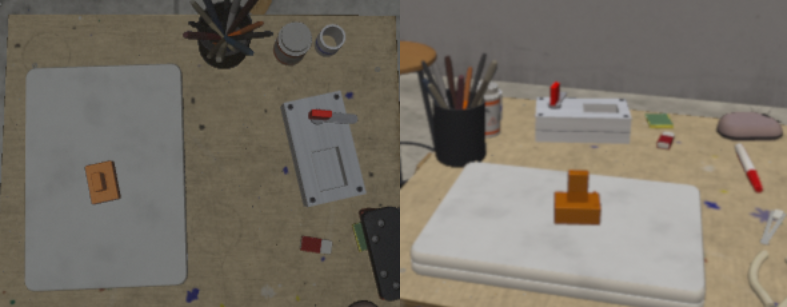

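The casting stands gate up and free on the light box (left crop 102,182), and the gripper is well away from it. The keeper is open (325,116), and the tin and sleeve are where they were. Handing in.

```bash
python3 - <<'E'
from h import *
job.hand_in()
E
```

```text
the job is handed in; nothing more can be done
```

I finished the task and handed it in at about 24 s of the 48 s allowed; the hand-in gives no verdict. I gripped the keeper's fin and turned it from about 0.14 to about 1.25 rad. Then I took the casting by its gate, lifted it straight up out of the pocket and carried it to the light box. I lowered it in 1 mm steps until it touched, with a peak force of about 7 N, then released it and backed off.

**Last pictures:** The casting stands upright and free near the middle of the light box, and the pocket is empty. The keeper is still open, and the tin and sleeve look unmoved by eye. The arm was clear of everything, with wrist force under 1 N.

**Check that failed:** My colour mask found no amber in the final top view, so I have no measured final position for the casting. I judged it from both pictures and the commanded position, (0.445, 0.155). My estimate of the box centre is (0.457, 0.155).

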